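# Turn the damp coaster with the spatula

### The arm

A 6-joint arm with a two-finger parallel gripper is mounted at the origin on the work surface. World frame = base frame: x ahead of the robot, y to its left, z up, the work surface at z = 0. Lengths are in mm, angles in rad, forces in N, time in s.
With the tool pointing down it reaches from about 250 to 800 mm from the base axis. Payload 3.9 kg.
Tool frame: the origin (TCP) lies at the very end of the fingers, on their centre line; the grasp point (between the pads) lies bot.grip_depth behind it (bot.grip_depth is the distance from the TCP to the grasp point, in mm); z points along the fingers, y is the direction in which the jaws open and shut (so a half turn about z gives the same grasp; the last joint's range is limited). The gripper opens to 85 mm and grips with 20 to 120 N. Pads are 22 mm wide; open, the fingers measure 114 mm over their backs; the gripper's body (76 mm by 85 mm) begins 54 mm behind the grasp point. The pads swing forward as they close: fully open they stand 13 mm farther back than shut.
Start: joints at [-1.284, 0.26, -0.138, 1.173, 0, 1.571], TCP at [148.51, -503.547, 231.304] pointing down, gripper open.
Joint ranges: [-2.78, 2.78], [-0.83, 1.72], [-1.28, 1.37], [-1.9, 2.12], [-1.57, 1.48], [-3.14, 3.14]. Speed limits (rad/s): [2.57, 2.57, 3.14, 3.14, 3.14, 3.14].

### API

Orientations are given as [roll, pitch, yaw] about the fixed x, y, z axes, in that order (R = Rz(yaw) Ry(pitch) Rx(roll)).
In Python, from rig import sensors, cams, order, bot gives the robot as it stands.
- The arm moves only by the tool arm_command, never from a script. Its argument "targets" is a list of rows, each a list of 7 numbers: the shift along the tool's x, y, z in cm, then the turn, a rotation vector about the tool's x, y, z in degrees, then the finger opening in cm, from 0 to 8.54. In form: [[tx, ty, tz, rx, ry, rz, hand], ...]. A call has exactly 8 rows; each row is the pose to reach, as a shift and turn from the pose commanded when the call began, along the tool's axes at that moment; what a row does not reach only later rows make up. A row lasts 1/8 s, in which the tool goes at most 62.5 mm and 10.7 degrees, less where a joint would pass 70% of its speed; a pose out of reach is approached as far as the arm can. A call with a gripper value outside its range is refused whole. The fingers move at their own pace and stop on an object; "force" is the grip in N (left out, the last holds). Time passes only in rows, so rows that repeat a pose let the fingers close, or fill a call up. It gives the time, the measured TCP pose, the force and the opening at its end, in the units of the state.
- sensors.get_obs(): the state, without advancing time (a new reading comes with each control period).
- cams.capture(name): name is "side" or "top" or "wrist"; returns a dict with "color" (420x560x3 uint8, blue, green, red), "mtx" (3x3 intrinsics, pixels), "T" (4x4, takes a point from camera to world coordinates); the wrist camera has in their place "mount" (4x4, takes a point from camera to tool coordinates, whose origin is the TCP and whose axes are the flange's). Camera axes: x right, y down, z forward; pixel columns grow to the right and rows downward; lengths in mm; the calibration is good to about 2 mm. The wrist camera is an equidistant fisheye: a pixel r from the principal point sees the ray r / f radians off the axis. A picture is of the moment at which its call begins: read the wrist's pose just before it. There is no depth.
- order.job_done(): hands the job in, once; it reports no verdict.
The state is a dict: "time_s": time; "joint_pos": joint angles; "joint_velocities": joint speeds; "joint_efforts": joint torques, N m; "tcp_pos": TCP position; "eef_rot": TCP orientation; "wrist_force": force on the tool from outside, world axes, zero at the start; "moment": the same for the moment, N m; "opening": finger opening in mm.
Only numpy, scipy, OpenCV 4.12 (cv2) and the standard library are available. Lean on these libraries where they do the work, as an engineer would, in place of code of your own. Each camera call takes 0.05 s, during which the arm holds its last target.

### The job

One of the two coasters on the slatted teak board lies blue side up: use the spatula to flip it over, so that it lies flat on the board with its cork side up to dry, without touching it with the gripper or arm. Leave the other coaster, already cork side up, where it is. Then stand the spatula back upright on its blade on the tiled worktop and let go.

Things in the scene. Friction and masses are not known exactly. Their poses are not given: they have to be found in the camera images.
- coaster: The coaster to flip: disc 110 mm across, 10 mm thick, about 90 g, one face blue, one tan cork. Starts blue up, overhanging the board's front edge by 35-45 mm, with 30 mm free height beneath. Lifted there it tips, held by friction, about its far edge and, past upright, falls over further in. Origin: centre of the cork face; +z out of the blue face (up at the start, down when flipped).
- dry_coaster: The other coaster, same size and materials, lying cork side up on the same front edge. The two coasters and a small glass jar (60 mm tall, 50 wide) stand in a row along that edge, about 123 mm apart, in any order. Origin: centre of its blue underside; +z up out of the cork. To be left alone.
- spatula: Spatula, 140 g, standing on its blade, left or right in front of the board. Dark steel blade 110 long, 50 wide, 3 mm thick; upright dark wooden handle 28 mm along the blade, 22 mm across, top 95 mm above the blade's underside. Origin: on the blade's underside, under the handle's axis. +x along the blade to its tip (tip 85 mm ahead, heel 25 mm behind), +y across it, +z up the handle.
- board: Fixed board of 15 teak slats running along its x, 240 mm in x, 444 mm in y, top 30 mm above the worktop; slats 12 mm thick. Origin: its centre, at worktop height; +x away from the robot, front edge at x = -120 mm. The board behind the row of coasters and jar is free.
Mind the look-alikes: they are no part of the job. Of the things like the spatula, leave any that is orange; of the rest the larger one is meant.

How it is judged:
By the outcome, as a careful person would: the job done as asked, in the order asked, and still so for the second after the job is handed in, with the robot touching nothing.
It also fails if it takes over 51 s, if anything falls off the work surface, if the arm or the gripper's body presses on something with over 40 N, if the wrist force passes 120 N, or if a joint passes its speed limit or range.

## Working session

There is one attempt and no reset: what is moved stays moved. The work goes in short steps, Python scripts to look and compute and a tool call to move; the robot and the scene stay as the last step left them, time stands still between calls to the robot, and variables do not carry over. Pictures are saved under pics/ and viewed, and the job is handed in when it is done.

Besides the shell and the picture viewer there is one more tool, called after ">>>" as name(argument=value, ...), one argument or row to a line, values as JSON. arm_command: Moves the arm, as the interface text tells. Its arguments: {"type":"object","properties":{"targets":{"type":"array","items":{"type":"array","items":{"type":"number"}}},"force":{"type":"number"}},"required":["targets"]}

```bash
ls; mkdir -p pics; python3 - <<'E'
from rig import sensors,cams,order,bot
import cv2,numpy as np
np.set_printoptions(precision=4,suppress=True)
print(sensors.get_obs()); print([a for a in dir(bot) if a[0]!='_'], bot.grip_depth)
for n in ['side','top','wrist']:
    c=cams.capture(n); cv2.imwrite(f'pics/a_{n}.png',c['color']); print(n,c['mtx'],c.get('T',c.get('mount')))
    np.savez(f'a_{n}.npz',**c)
E
```

```text
pics
{'time_s': 0.0, 'joint_pos': array([-1.284 ,  0.2606, -0.1394,  1.1727, -0.0001,  1.5708]), 'joint_velocities': array([-0.001 , -0.0006, -0.0014,  0.    ,  0.0014, -0.0015]), 'joint_efforts': array([  0.0004, -40.5676,  25.3924,   0.0188,   0.    ,  -0.    ]), 'tcp_pos': array([ 148.302 , -502.9072,  230.4857]), 'eef_rot': array([-3.1397,  0.0001,  0.2868]), 'wrist_force': array([0.0806, 0.5191, 0.0064]), 'moment': array([ 0.0153,  0.0212, -0.0182]), 'opening': 85.52354983007858}
['PlanningError', 'grip_depth'] 18.700000000000003
side [[462.5357   0.     286.7039]
 [  0.     462.5357 213.6086]
 [  0.       0.       1.    ]] [[ -0.8507  -0.3733   0.3701  26.3925]
 [ -0.5254   0.6269  -0.5753 580.0197]
 [ -0.0173  -0.6839  -0.7294 839.1624]
 [  0.       0.       0.       1.    ]]
top [[464.2471   0.     282.8548]
 [  0.     464.2471 205.7268]
 [  0.       0.       1.    ]] [[  -0.0262   -0.9762    0.2155  215.9116]
 [  -0.9996    0.0242   -0.0119  -54.1071]
 [   0.0064   -0.2157   -0.9764 1076.6809]
 [   0.        0.        0.        1.    ]]
wrist [[325.1923   0.     277.4756]
 [  0.     325.1923 213.3772]
 [  0.       0.       1.    ]] [[   0.0006   -0.9554   -0.2953   74.9534]
 [   1.        0.0006    0.        0.2217]
 [   0.0002   -0.2953    0.9554 -142.9895]
 [   0.        0.        0.        1.    ]]
```

View pics/a_top.png

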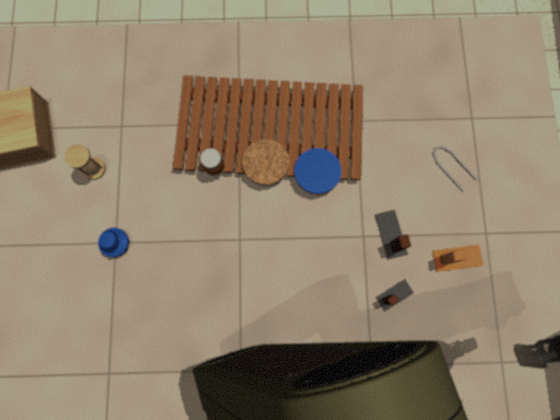

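View pics/a_side.png

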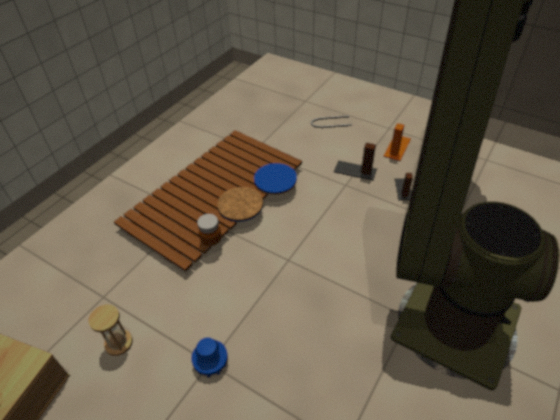

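View pics/a_wrist.png

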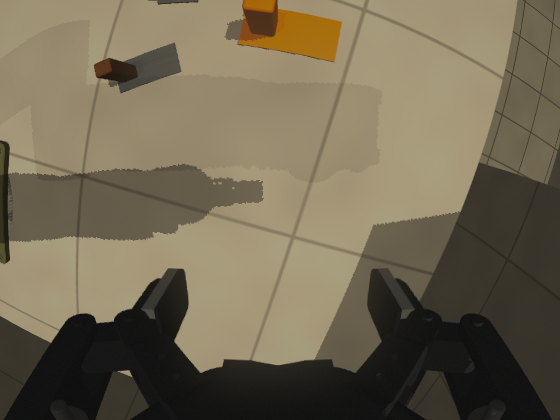

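```bash
cat > h.py <<'E'
import numpy as np,cv2
np.set_printoptions(precision=2,suppress=True)
def load(n,p='a'): return dict(np.load(f'{p}_{n}.npz'))
def ray(c,uv,z):
    uv=np.atleast_2d(uv).astype(float)
    d=np.c_[uv,np.ones(len(uv))]@np.linalg.inv(c['mtx']).T@c['T'][:3,:3].T
    o=c['T'][:3,3]; return o+d*((z-o[2])/d[:,2:])
def wray(c,uv,z,T):  # fisheye, T tool->world
    uv=np.atleast_2d(uv).astype(float);m=c['mtx'];x=(uv-m[:2,2])/[m[0,0],m[1,1]]
    r=np.linalg.norm(x,axis=1)+1e-12
    d=np.c_[x*(np.sin(r)/r)[:,None],np.cos(r)]
    M=T@c['mount'];d=d@M[:3,:3].T;o=M[:3,3];return o+d*((z-o[2])/d[:,2:])
def big(mask):
    cs,_=cv2.findContours(mask.astype(np.uint8),cv2.RETR_EXTERNAL,cv2.CHAIN_APPROX_NONE)
    return sorted(cs,key=cv2.contourArea)[::-1]
E
python3 - <<'E'
from h import *
for n,(x0,y0,x1,y1) in dict(top=(365,200,495,315),side=(325,110,425,205)).items():
    im=load(n)['color'][y0:y1,x0:x1]
    cv2.imwrite(f'pics/crop_{n}.png',cv2.resize(im,None,fx=6,fy=6,interpolation=cv2.INTER_CUBIC))
for n in ['top','side']:
    c=load(n);im=c['color'];hsv=cv2.cvtColor(im,cv2.COLOR_BGR2HSV);h,s,v=cv2.split(hsv)
    for cc in big((h>100)&(h<130)&(s>120)&(v>50))[:2]:
        P=ray(c,cc[:,0],40)[:,:2].astype(np.float32)
        print(n,'blue',cv2.boundingRect(cc),cv2.fitEllipse(P),cv2.minEnclosingCircle(P))
    b=big((h<14)&(s>110)&(v>40)&(v<200))
    for cc in b[:4]: print(n,'brown',cv2.contourArea(cc),cv2.boundingRect(cc))
E
```

```text
top blue (295, 148, 46, 46) ((526.92724609375, -148.79722595214844), (104.5678939819336, 107.01515197753906), 71.54154205322266) ((527.531494140625, -149.424072265625), 55.0316162109375)
top blue (99, 228, 30, 29) ((370.63775634765625, 315.83984375), (61.412532806396484, 64.0251693725586), 143.2266845703125) ((370.84014892578125, 315.23663330078125), 33.2005615234375)
top brown 12696.0 (173, 76, 190, 104)
top brown 240.5 (434, 251, 33, 20)
top brown 92.0 (398, 235, 12, 14)
top brown 61.0 (388, 295, 11, 10)
side blue (192, 338, 35, 37) ((366.1151123046875, 329.1063537597656), (61.341835021972656, 70.0725326538086), 52.2689208984375) ((366.7145080566406, 327.69964599609375), 36.18236541748047)
side blue (255, 164, 41, 29) ((524.0733032226562, -142.47421264648438), (105.50997161865234, 107.61779022216797), 26.43734359741211) ((523.9521484375, -143.14601135253906), 55.772789001464844)
side brown 9164.0 (115, 131, 186, 139)
side brown 253.0 (386, 124, 18, 37)
side brown 33.0 (365, 144, 10, 6)
side brown 17.0 (406, 173, 6, 6)
```

View pics/crop_top.png

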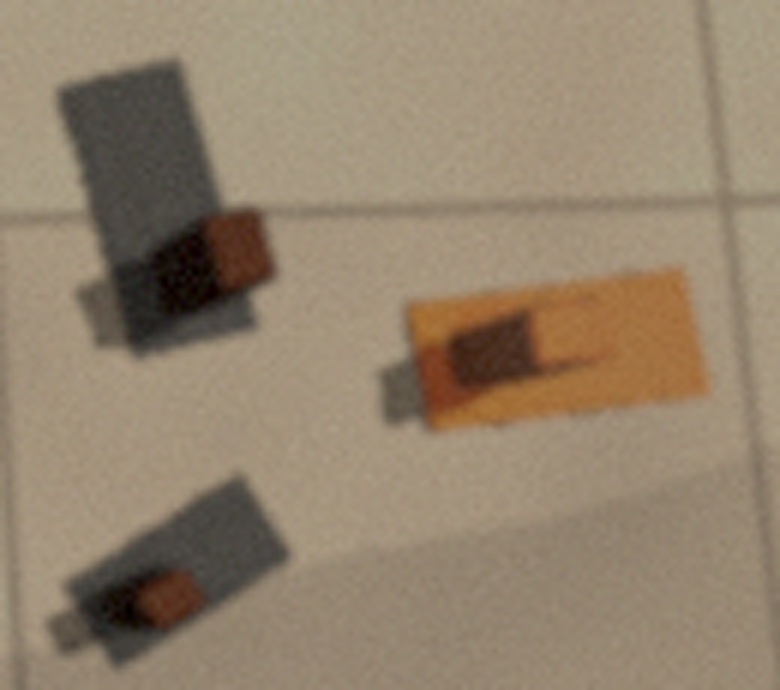

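View pics/crop_side.png

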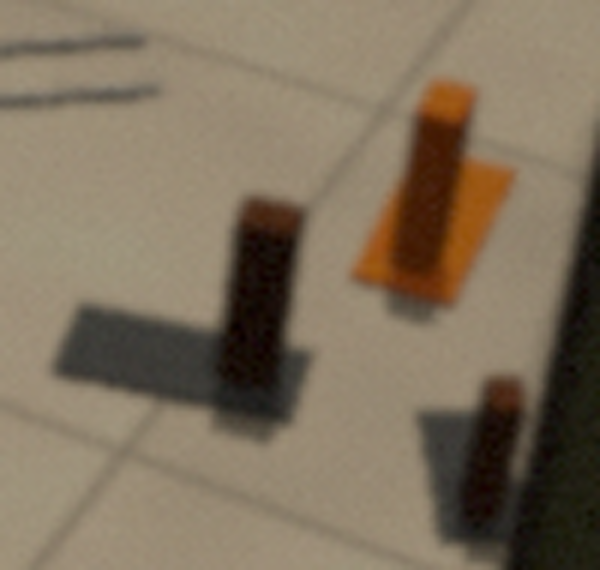

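```bash
python3 - <<'E'
from h import *
t=load('top');s=load('side')
A=np.array([(60,88),(180,60),(255,325),(140,355)])/6+[365,200]
B=np.array([(52,375),(82,305),(313,350),(290,425)])/6+[325,110]
for n,c,p in(('top',t,A),('side',s,B)):
    P=ray(c,p-.5,3)[:,:2];print(n,P)
    r=cv2.minAreaRect(P.astype(np.float32));
    d=(P[0]+P[1]-P[2]-P[3])/2; L=np.linalg.norm(d);u=d/L
    print('L',L,'yaw',np.degrees(np.arctan2(u[1],u[0])),'ctr',P.mean(0),'origin',P.mean(0)-30*u)
print('handle top', ray(t,np.array([(240,247)])/6+[364.5,199.5],95), ray(s,np.array([(272,215)])/6+[324.5,109.5],95))
# board
for n,c in(('top',t),('side',s)):
    im=c['color'];h,sa,v=cv2.split(cv2.cvtColor(im,cv2.COLOR_BGR2HSV))
    m=((h<14)&(sa>110)&(v>40)&(v<200)); cc=big(m)[0]
    hull=cv2.convexHull(cc)[:,0]
    q=cv2.minAreaRect(ray(c,hull,30)[:,:2].astype(np.float32));print(n,q,cv2.boxPoints(q))
    # cork
    m=((h>5)&(h<20)&(sa>90)&(v>100))
x=t['color'][65:200,165:375];cv2.imwrite('pics/boardt.png',cv2.resize(x,None,fx=3.8,fy=3.8,interpolation=cv2.INTER_CUBIC))
E
```

```text
top [[ 427.08 -283.09]
 [ 437.16 -331.27]
 [ 331.87 -352.13]
 [ 321.44 -306.75]]
L 107.78592684853143 yaw 11.916190201801973 ctr [ 379.39 -318.31] origin [ 350.04 -324.5 ]
side [[ 423.79 -274.67]
 [ 434.47 -324.56]
 [ 330.15 -349.72]
 [ 318.28 -298.72]]
L 107.76098016634509 yaw 13.196869986732315 ctr [ 376.67 -311.92] origin [ 347.46 -318.77]
handle top [[ 349.8  -323.58   95.  ]] [[ 347.28 -318.13   95.  ]]
top ((639.9408569335938, -39.568756103515625), (441.8111267089844, 247.22964477539062), 85.20934295654297) [[ 498.31 -249.38]
 [ 744.67 -270.03]
 [ 781.57  170.24]
 [ 535.21  190.89]]
side ((639.666748046875, -32.54815673828125), (444.00506591796875, 241.75462341308594), 85.3261947631836) [[ 501.1  -243.96]
 [ 742.05 -263.66]
 [ 778.23  178.87]
 [ 537.28  198.57]]
```

View pics/boardt.png

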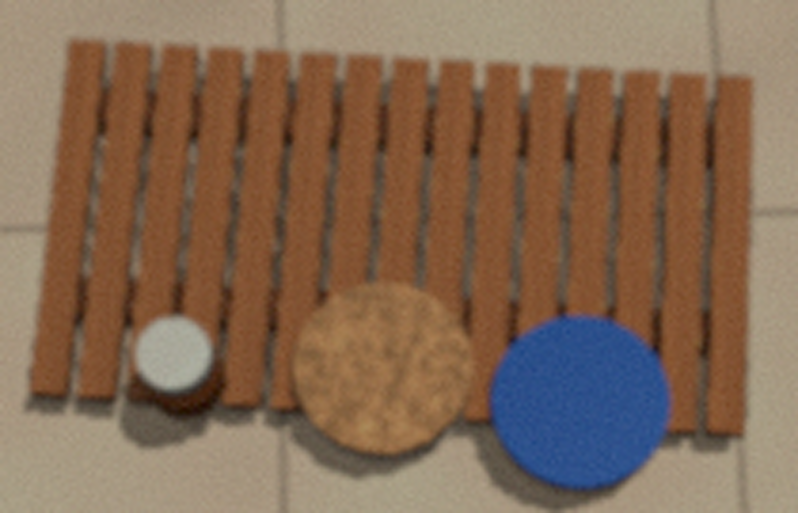

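```bash
cat >> h.py <<'E'
from scipy.spatial.transform import Rotation as Ro
def pose():
    from rig import sensors
    o=sensors.get_obs();T=np.eye(4);T[:3,:3]=Ro.from_euler('xyz',o['eef_rot']).as_matrix();T[:3,3]=o['tcp_pos'];return o,T
def goal(p,yaw,tilt=0):  # tool down, x axis at yaw deg; tilt>0: lifts x axis up (deg)
    T=np.eye(4);T[:3,:3]=(Ro.from_euler('z',yaw,degrees=True)*Ro.from_euler('y',-tilt,degrees=True)*Ro.from_euler('x',180,degrees=True)).as_matrix();T[:3,3]=p;return T
def delta(T,G):
    D=np.linalg.inv(T)@G;return np.r_[D[:3,3]/10,np.degrees(Ro.from_matrix(D[:3,:3]).as_rotvec())]
E
python3 - <<'E'
from h import *
o,T=pose();print(o['time_s'],delta(T,goal([349,-321,190],12.5)))
E
```

```text
0.15 [ 24.39 -11.78   4.08  -0.09   0.     3.93]
```

>>> arm_command(
  targets=[
    [1.5, -0.7, 0.2, 0, 0, 0.2, 8.5],
    [5, -2.4, 0.8, 0, 0, 0.8, 8.5],
    [9.5, -4.6, 1.5, 0, 0, 1.5, 8.5],
    [14, -6.8, 2.3, 0, 0, 2.3, 8.5],
    [18.5, -9, 3.1, 0, 0, 3, 8.5],
    [22, -10.7, 3.7, 0, 0, 3.6, 8.5],
    [24.4, -11.8, 4.1, -0.1, 0, 3.9, 8.5],
    [24.4, -11.8, 4.1, -0.1, 0, 3.9, 8.5],
  ],
  force=70,
)

```text
time_s: 1.15
tcp_pos: [350.1, -319.1, 189.8]
eef_rot: [3.141, 0.0, 0.223]
wrist_force: [0.5, 0.3, -0.3]
opening: 84.9
```

```bash
python3 - <<'E'
from h import *
from rig import cams
o,T=pose();print(o['time_s'],o['tcp_pos'],o['eef_rot'])
c=cams.capture('wrist');np.savez('b_wrist.npz',**c,TT=T);cv2.imwrite('pics/b_wrist.png',c['color'])
E
```

```text
1.15 [ 350.09 -319.13  189.84] [3.14 0.   0.22]
```

View pics/b_wrist.png

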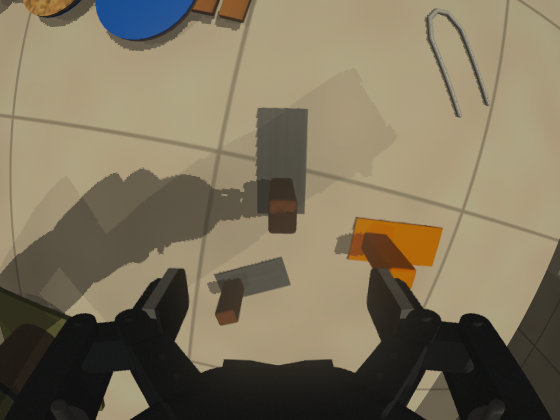

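```bash
python3 - <<'E'
from h import *
c=load('wrist','b');T=c['TT']
x=c['color'][95:335,200:460];cv2.imwrite('pics/b_crop.png',cv2.resize(x,None,fx=3,fy=2.5,interpolation=cv2.INTER_CUBIC))
P=wray(c,[(257,108),(308,108),(258,214),(304,213)],3,T);print(P)
d=P[0]+P[1]-P[2]-P[3];print(np.degrees(np.arctan2(d[1],d[0])),np.linalg.norm(d)/2,(P[0]+P[1])[:2]/2-85*d[:2]/np.linalg.norm(d))
print('top',wray(c,[(283,220)],95,T))
print('small',wray(c,[(228,315),(250,275)],60,T))
h,s,v=cv2.split(cv2.cvtColor(c['color'],cv2.COLOR_BGR2HSV))
E
```

```text
[[ 426.66 -281.14    3.  ]
 [ 438.1  -330.79    3.  ]
 [ 318.56 -305.39    3.  ]
 [ 330.47 -352.86    3.  ]]
12.116472971035327 110.3228803938586 [ 349.28 -323.81]
top [[ 347.3  -324.43   95.  ]]
small [[ 224.29 -296.36   60.  ]
 [ 275.67 -309.65   60.  ]]
```

View pics/b_crop.png

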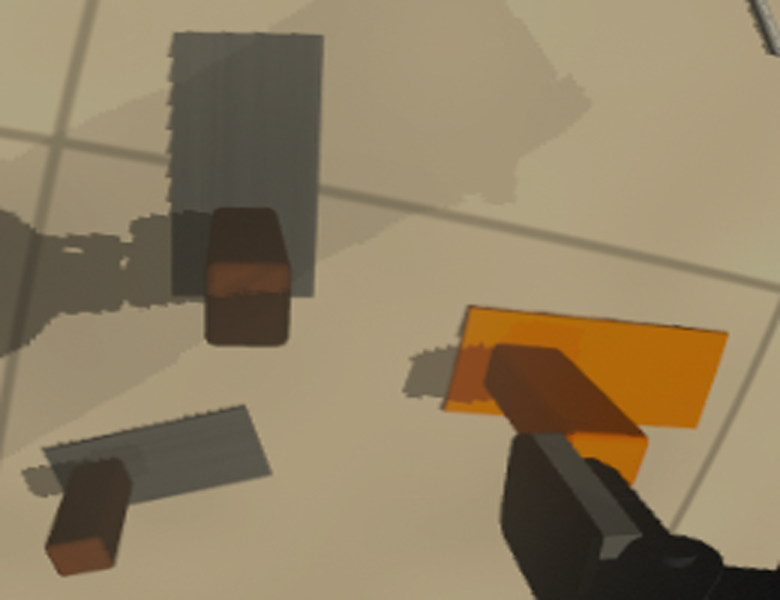

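```bash
python3 - <<'E'
from h import *
o,T=pose();print(o['time_s'],delta(T,goal([348.5,-324,55],12.2)))
c=load('wrist','b');print(wray(c,[(402,277)],95,c['TT']))
E
```

```text
1.2 [-0.17  0.35 13.51  0.07  0.03  0.47]
[[ 318.91 -437.98   95.  ]]
```

>>> arm_command(
  targets=[
    [-0.2, 0.4, 2, 0, 0, 0.5, 8.5],
    [-0.2, 0.4, 5, 0, 0, 0.5, 8.5],
    [-0.2, 0.4, 8, 0, 0, 0.5, 8.5],
    [-0.2, 0.4, 10.5, 0, 0, 0.5, 8.5],
    [-0.2, 0.4, 12.5, 0, 0, 0.5, 8.5],
    [-0.2, 0.4, 13.5, 0, 0, 0.5, 8.5],
    [-0.2, 0.4, 13.5, 0, 0, 0.5, 8.5],
    [-0.2, 0.4, 13.5, 0, 0, 0.5, 4],
  ],
  force=70,
)

```text
time_s: 2.2
tcp_pos: [348.5, -326.6, 56.1]
eef_rot: [3.139, -0.001, 0.21]
wrist_force: [-1.0, 0.4, 0.5]
opening: 69.2
```

>>> arm_command(
  targets=[
    [0, 0, 0, 0, 0, 0, 3],
    [0, 0, 0, 0, 0, 0, 2.4],
    [0, 0, 0, 0, 0, 0, 1.5],
    [0, 0, 0, 0, 0, 0, 1],
    [0, 0, 0, 0, 0, 0, 1],
    [0, 0, 0, 0, 0, 0, 1],
    [0, 0, 0, 0, 0, 0, 1],
    [0, 0, 0, 0, 0, 0, 1],
  ],
  force=70,
)

```text
time_s: 3.2
tcp_pos: [348.1, -325.9, 55.3]
eef_rot: [3.14, -0.0, 0.21]
wrist_force: [-0.2, 0.4, -1.0]
opening: 20.8
```

```bash
python3 - <<'E'
from h import *
from rig import cams
o,T=pose();print(o['time_s'],o['tcp_pos'],o['eef_rot'],o['wrist_force'],o['opening'])
c=cams.capture('wrist');np.savez('c_wrist.npz',**c,TT=T);cv2.imwrite('pics/c_wrist.png',c['color'])
E
```

```text
3.2 [ 348.14 -325.92   55.28] [ 3.14 -0.    0.21] [-0.16  0.36 -0.99] 20.7900655859699
```

View pics/c_wrist.png

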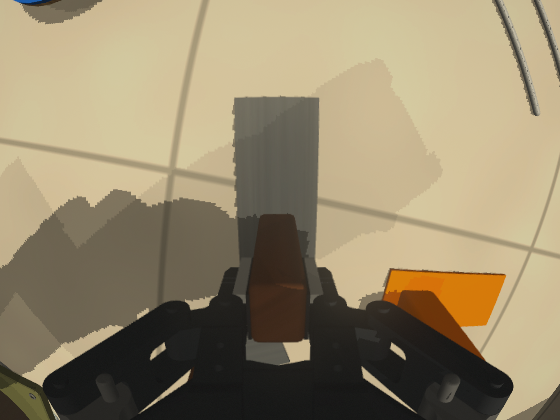

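```bash
python3 - <<'E'
from h import *
c=load('wrist','c');T=c['TT'];P=wray(c,[(234,98),(319,98)],3,T)
Q=(np.c_[P,[1,1]]@np.linalg.inv(T).T)[:,:3];print(P,'tool',Q)
# coaster top & board front line from top frame
t=load('top');im=t['color'];h,s,v=cv2.split(cv2.cvtColor(im,cv2.COLOR_BGR2HSV))
# front corners of end slats at z=30, crop px/3.8+(165,65)
f=ray(t,np.array([(30,393),(68,396),(707,432),(742,434),(742,78),(105,42)])/3.8+[164.5,64.5],30);print('front',f)
u=f[3,:2]-f[0,:2];u/=np.linalg.norm(u);n=np.array([-u[1],u[0]]);print(u,n,np.degrees(np.arctan2(n[1],n[0])),'coaster ctr over edge',(np.array([527.2,-149.1])-f[0,:2])@n)
E
```

```text
[[ 427.07 -283.09    3.  ]
 [ 437.56 -332.31    3.  ]] tool [[ 86.12 -25.53  52.25]
 [ 86.12  24.8   52.33]]
front [[ 544.16  189.98   30.  ]
 [ 541.66  166.5    30.  ]
 [ 509.   -227.1    30.  ]
 [ 507.2  -248.61   30.  ]
 [ 745.28 -263.37   30.  ]
 [ 779.99  147.49   30.  ]]
[-0.08 -1.  ] [ 1.   -0.08] -4.817245481037014 coaster ctr over edge 11.573779569631732
```

```bash
cat >> h.py <<'E'
N=np.array([.9965,-.084,0]);C=np.array([527.2,-149.1,30.]);YAW=-4.8
TIP=np.array([86,-.4,52.3])
def tipgoal(r,th,dz=0,tilt=0,C=C):
    th=np.radians(th);P=C+55*N-N*r*np.cos(th)+[0,0,r*np.sin(th)+dz]
    G=goal([0,0,0],YAW,tilt);G[:3,3]=P-G[:3,:3]@TIP;return G
E
python3 - <<'E'
from h import *
o,T=pose()
print(delta(T,tipgoal(140,0,-10)),tipgoal(140,0,-10)[:3,3])
E
```

```text
[  4.82 -18.48  -1.73   0.1   -0.02  16.83] [ 356.77 -135.16   72.3 ]
```

>>> arm_command(
  targets=[
    [0, 0, -1, 0, 0, 0, 1],
    [0, -1, -2.5, 0, 0, 1, 1],
    [1, -4, -3.3, 0, 0, 4, 1],
    [2, -8, -3.5, 0, 0, 8, 1],
    [3.2, -12, -3.5, 0, 0, 11, 1],
    [4.2, -15.5, -3, 0, 0, 14, 1],
    [4.7, -18, -2.2, 0, 0, 16.3, 1],
    [4.8, -18.5, -1.7, 0, 0, 16.8, 1],
  ],
  force=70,
)

```text
time_s: 4.25
tcp_pos: [355.9, -133.4, 72.6]
eef_rot: [3.14, -0.001, -0.081]
wrist_force: [-0.7, -0.3, -1.7]
opening: 21.2
```

```bash
python3 - <<'E'
from h import *
from rig import cams
o,T=pose();print(o['time_s'],o['tcp_pos'],o['eef_rot'],o['wrist_force'],o['opening'])
c=cams.capture('wrist');np.savez('d_wrist.npz',**c,TT=T);cv2.imwrite('pics/d_wrist.png',c['color'])
o,T=pose();print(o['tcp_pos'],delta(T,tipgoal(140,0,-10)))
h,s,v=cv2.split(cv2.cvtColor(c['color'],cv2.COLOR_BGR2HSV))
cc=big((h>100)&(h<130)&(s>120)&(v>50))[0];P=wray(c,cc[:,0],40,T)[:,:2].astype(np.float32);print(cv2.fitEllipse(P),cv2.boundingRect(cc))
E
```

```text
4.25 [ 355.95 -133.45   72.57] [ 3.14 -0.   -0.08] [-0.72 -0.32 -1.66] 21.162964325268355
[ 355.95 -133.71   72.05] [ 0.09  0.14 -0.02  0.08 -0.02  0.12]
((486.8800354003906, -144.9725341796875), (24.73448944091797, 102.13955688476562), 175.4527587890625) (194, 0, 169, 39)
```

View pics/d_wrist.png

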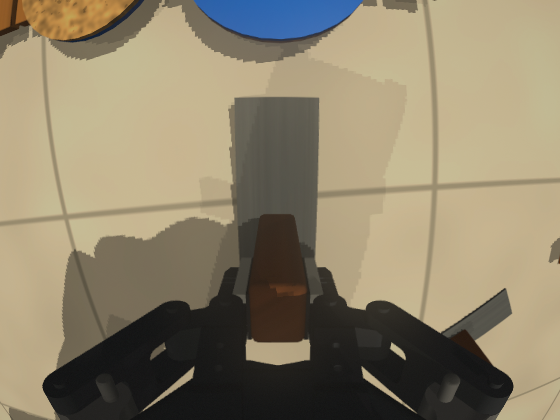

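```bash
python3 - <<'E'
from h import *
from scipy.optimize import least_squares
c=load('wrist','d');T=c['TT']
h,s,v=cv2.split(cv2.cvtColor(c['color'],cv2.COLOR_BGR2HSV))
cc=big((h>100)&(h<130)&(s>120)&(v>50))[0][:,0];cc=cc[cc[:,1]>2]
P=wray(c,cc,40,T)[:,:2]
for R in(54,55): 
    r=least_squares(lambda q:np.hypot(*(P-q).T)-R,[527,-149],loss='soft_l1');print(r.x,np.std(r.fun))
print((np.array([r.x[0],r.x[1],0])-T[:3,3])@T[:3,:3])
G=tipgoal(90,0,-8);o,T=pose();print(delta(T,G))
E
```

```text
[ 527.05 -147.74] 0.19849366978673216
[ 528.17 -147.84] 0.18716547146642876
[172.77   0.29  72.69]
[ 5.09  0.15 -0.22  0.08 -0.02  0.12]
```

>>> arm_command(
  targets=[
    [0.4, 0.1, 0, 0, 0, 0, 1],
    [1.2, 0.1, -0.1, 0, 0, 0, 1],
    [2.2, 0.1, -0.2, 0, 0, 0, 1],
    [3.2, 0.1, -0.2, 0, 0, 0, 1],
    [4.2, 0.1, -0.2, 0, 0, 0, 1],
    [4.9, 0.1, -0.2, 0, 0, 0, 1],
    [5.2, 0.1, -0.2, 0, 0, 0, 1],
    [5.2, 0.1, -0.2, 0, 0, 0, 1],
  ],
)

```text
time_s: 5.3
tcp_pos: [408.2, -140.2, 73.9]
eef_rot: [3.14, -0.0, -0.083]
wrist_force: [0.1, -0.8, -1.6]
opening: 21.4
```

```bash
sed -i 's/C=np.array(\[527.2,-149.1,30.\])/C=np.array([527.8,-148.2,30.])/' h.py; python3 - <<'E'
from h import *
from rig import cams
o,T=pose();print(o['time_s'],o['tcp_pos'],o['wrist_force'],o['opening'])
c=cams.capture('side');cv2.imwrite('pics/e_side.png',cv2.resize(c['color'][100:260,180:420],None,fx=3.3,fy=3.3))
c=cams.capture('wrist');cv2.imwrite('pics/e_wrist.png',c['color'])
for th,r,dz in [(0,90,-8),(0,90,0),(5,90,0),(10,90,0),(15,90,0),(20,90,0),(25,91,0),(30,92,0),(40,94,0),(50,96,0),(60,98,0),(70,99,0),(80,99,0),(90,99,0),(100,99,0),(108,99,0)]: print(th,r,delta(T,tipgoal(r,th,dz)))
E
```

```text
5.3 [ 408.19 -140.18   73.92] [ 0.08 -0.84 -1.61] 21.40889946922569
0 90 [-0.11 -0.16 -0.04  0.09 -0.01  0.04]
0 90 [-0.11 -0.16 -0.84  0.09 -0.01  0.04]
5 90 [-0.08 -0.16 -1.62  0.09 -0.01  0.04]
10 90 [ 0.02 -0.16 -2.4   0.09 -0.01  0.04]
15 90 [ 0.19 -0.16 -3.17  0.09 -0.01  0.04]
20 90 [ 0.43 -0.16 -3.92  0.09 -0.01  0.04]
25 91 [ 0.64 -0.15 -4.68  0.09 -0.01  0.04]
30 92 [ 0.92 -0.15 -5.44  0.09 -0.01  0.04]
40 94 [ 1.69 -0.15 -6.88  0.09 -0.01  0.04]
50 96 [ 2.72 -0.15 -8.19  0.09 -0.01  0.04]
60 98 [ 3.99 -0.14 -9.32  0.09 -0.01  0.04]
70 99 [  5.5   -0.14 -10.14   0.09  -0.01   0.04]
80 99 [  7.17  -0.14 -10.59   0.09  -0.01   0.04]
90 99 [  8.89  -0.14 -10.74   0.09  -0.01   0.04]
100 99 [ 10.61  -0.13 -10.59   0.09  -0.01   0.04]
108 99 [ 11.95  -0.13 -10.25   0.09  -0.01   0.04]
```

View pics/e_side.png

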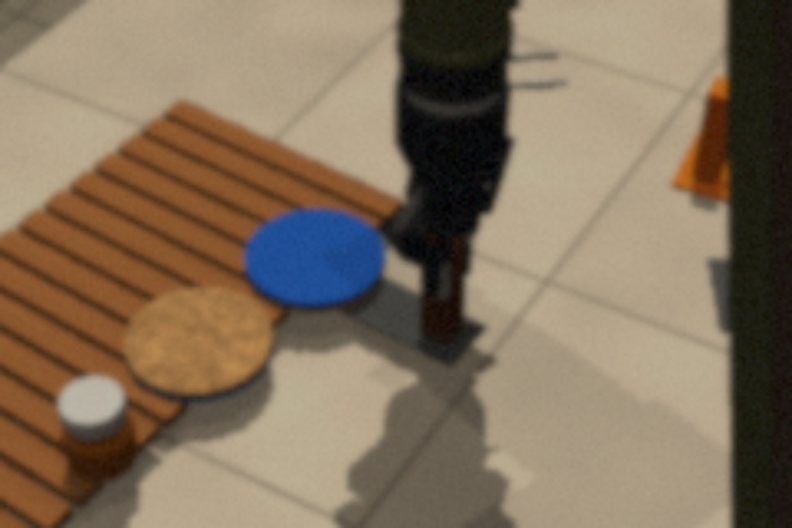

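View pics/e_wrist.png

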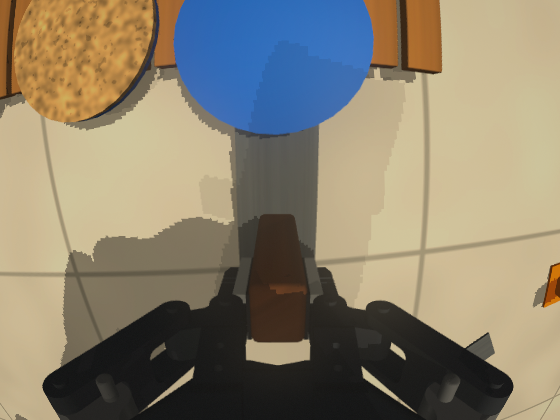

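>>> arm_command(
  targets=[
    [-0.1, 0, -0.4, 0, 0, 0, 1],
    [-0.1, 0, -0.9, 0, 0, 0, 1],
    [-0.1, 0, -1.6, 0, 0, 0, 1],
    [0, 0, -2.4, 0, 0, 0, 1],
    [0.2, 0, -3.2, 0, 0, 0, 1],
    [0.4, 0, -3.9, 0, 0, 0, 1],
    [0.6, 0, -4.7, 0, 0, 0, 1],
    [0.9, 0, -5.4, 0, 0, 0, 1],
  ],
)

```text
time_s: 6.4
tcp_pos: [417.4, -140.9, 128.6]
eef_rot: [3.14, -0.001, -0.083]
wrist_force: [0.5, -0.3, -3.0]
opening: 21.1
```

```bash
python3 - <<'E'
from h import *
from rig import cams
o,T=pose();print(o['time_s'],o['tcp_pos'],o['wrist_force'],o['opening'])
c=cams.capture('side');cv2.imwrite('pics/f_side.png',cv2.resize(c['color'][100:260,180:420],None,fx=3.3,fy=3.3))
for th,r,dz in [(30,92,0),(35,93,0),(40,94,0),(45,95,0),(50,96,0),(55,97,0),(60,98,0),(65,98,0),(70,99,0),(80,99,0),(90,99,0),(100,99,0),(108,99,0)]: print(th,r,delta(T,tipgoal(r,th,dz)))
E
```

```text
6.4 [ 417.44 -140.94  128.59] [ 0.46 -0.35 -3.01] 21.134611557977006
30 92 [-0.01 -0.16  0.03  0.1  -0.04  0.03]
35 93 [ 0.34 -0.16 -0.71  0.1  -0.04  0.03]
40 94 [ 0.76 -0.16 -1.41  0.1  -0.04  0.03]
45 95 [ 1.24 -0.16 -2.09  0.1  -0.04  0.03]
50 96 [ 1.79 -0.15 -2.72  0.1  -0.04  0.03]
55 97 [ 2.4  -0.15 -3.32  0.1  -0.04  0.03]
60 98 [ 3.06 -0.15 -3.86  0.1  -0.04  0.03]
65 98 [ 3.82 -0.15 -4.25  0.1  -0.04  0.03]
70 99 [ 4.58 -0.15 -4.67  0.1  -0.04  0.03]
80 99 [ 6.24 -0.15 -5.12  0.1  -0.04  0.03]
90 99 [ 7.96 -0.15 -5.27  0.1  -0.04  0.03]
100 99 [ 9.68 -0.14 -5.11  0.1  -0.04  0.03]
108 99 [11.02 -0.14 -4.78  0.1  -0.04  0.03]
```

View pics/f_side.png

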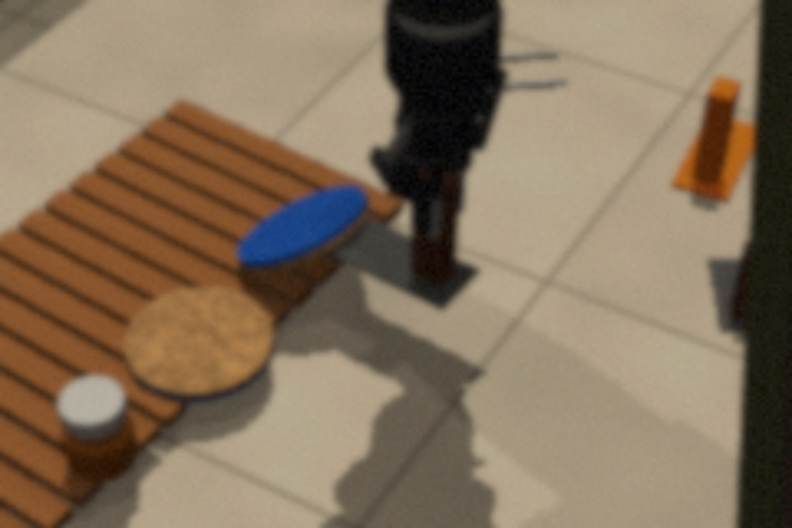

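The side view shows the blue disc tilted about 30° on its far edge (crop 240,255, unmoved), with the blade tip under it. I'll continue along the arc.

>>> arm_command(
  targets=[
    [0.3, 0, -0.7, 0, 0, 0, 1],
    [0.8, 0, -1.4, 0, 0, 0, 1],
    [1.2, 0, -2.1, 0, 0, 0, 1],
    [1.8, 0, -2.7, 0, 0, 0, 1],
    [2.4, 0, -3.3, 0, 0, 0, 1],
    [3.1, 0, -3.9, 0, 0, 0, 1],
    [3.8, 0, -4.2, 0, 0, 0, 1],
    [4.6, 0, -4.6, 0, 0, 0, 1],
  ],
)

```text
time_s: 7.45
tcp_pos: [463.5, -144.7, 174.2]
eef_rot: [3.14, -0.0, -0.083]
wrist_force: [-0.4, -0.1, -1.4]
opening: 21.1
```

```bash
python3 - <<'E'
from h import *
from rig import cams
o,T=pose();print(o['time_s'],o['tcp_pos'],o['wrist_force'],o['opening'])
c=cams.capture('side');cv2.imwrite('pics/g_side.png',cv2.resize(c['color'][100:260,180:420],None,fx=3.3,fy=3.3))
for th,r,dz in [(70,99,0),(75,99,0),(80,99,0),(85,99,0),(90,99,0),(95,99,0),(100,99,0),(105,99,0),(110,99,0)]: print(th,r,delta(T,tipgoal(r,th,dz)))
E
```

```text
7.45 [ 463.45 -144.67  174.19] [-0.4  -0.12 -1.36] 21.10578687138447
70 99 [-0.04 -0.15 -0.11  0.09 -0.02  0.03]
75 99 [ 0.78 -0.15 -0.37  0.09 -0.02  0.03]
80 99 [ 1.62 -0.14 -0.56  0.09 -0.02  0.03]
85 99 [ 2.48 -0.14 -0.67  0.09 -0.02  0.03]
90 99 [ 3.34 -0.14 -0.71  0.09 -0.02  0.03]
95 99 [ 4.2  -0.14 -0.67  0.09 -0.02  0.03]
100 99 [ 5.06 -0.14 -0.56  0.09 -0.02  0.03]
105 99 [ 5.9  -0.14 -0.37  0.09 -0.02  0.03]
110 99 [ 6.73 -0.14 -0.11  0.09 -0.02  0.03]
```

View pics/g_side.png

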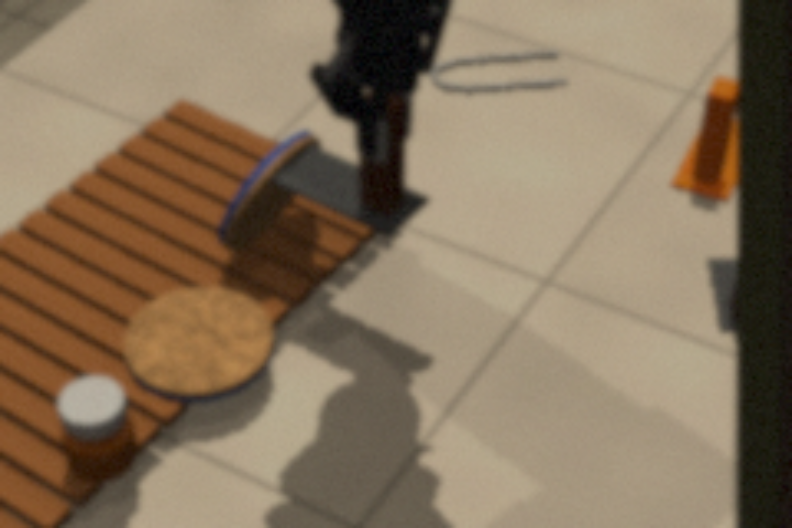

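>>> arm_command(
  targets=[
    [0.7, 0, -0.1, 0, 0, 0, 1],
    [1.5, 0, -0.2, 0, 0, 0, 1],
    [2.3, 0, -0.2, 0, 0, 0, 1],
    [3.1, 0, -0.2, 0, 0, 0, 1],
    [3.9, 0, -0.2, 0, 0, 0, 1],
    [4.7, 0, -0.1, 0, 0, 0, 1],
    [5.5, 0, 0, 0, 0, 0, 1],
    [6.3, 0, 0, 0, 0, 0, 1],
  ],
)

```text
time_s: 8.5
tcp_pos: [526.2, -149.9, 173.9]
eef_rot: [3.14, -0.0, -0.083]
wrist_force: [0.3, 0.3, -1.6]
opening: 21.4
```

```bash
python3 - <<'E'
from h import *
from rig import cams
o,T=pose();print(o['time_s'],o['tcp_pos'],o['wrist_force'],o['opening'])
c=cams.capture('side');cv2.imwrite('pics/h_side.png',cv2.resize(c['color'][100:260,180:420],None,fx=3.3,fy=3.3))
c=cams.capture('wrist');cv2.imwrite('pics/h_wrist.png',c['color'])
E
```

```text
8.5 [ 526.24 -149.92  173.92] [ 0.28  0.32 -1.59] 21.417187280993016
```

View pics/h_side.png

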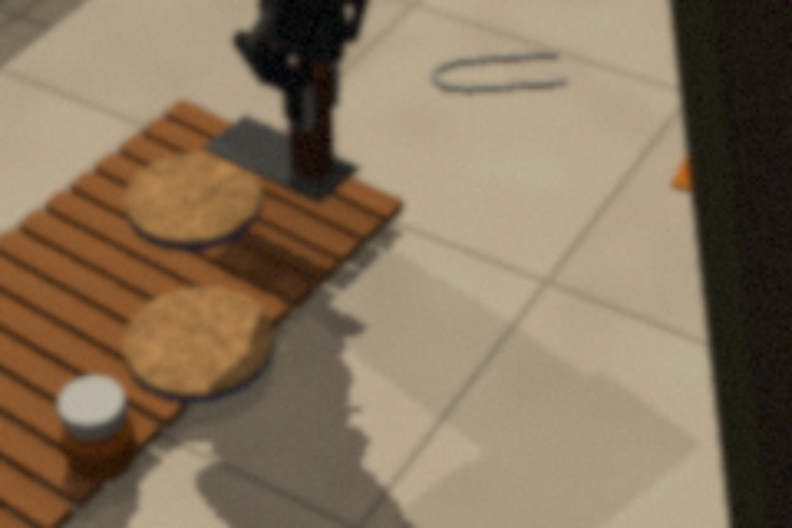

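View pics/h_wrist.png

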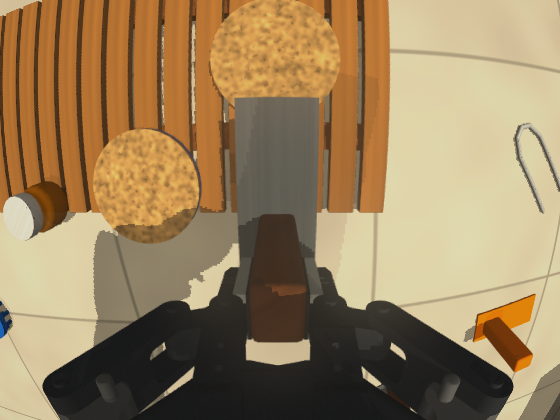

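The flipped coaster lies cork up and flat (side crop 193,198; wrist 275,55) and the other coaster is unmoved. Next I return the spatula.

```bash
python3 - <<'E'
from h import *
o,T=pose();print(delta(T,goal([348.1,-325.9,75],12.1)))
E
```

```text
[-16.37  18.99   9.91   0.11  -0.06 -16.86]
```

>>> arm_command(
  targets=[
    [-1, 0, 0, 0, 0, 0, 1],
    [-3.5, 0.5, 0, 0, 0, -0.5, 1],
    [-6.5, 3, 0.3, 0, 0, -3, 1],
    [-9.5, 7, 1.5, 0, 0, -7, 1],
    [-12.5, 11.5, 3.5, 0, 0, -10.5, 1],
    [-14.5, 15.5, 5.2, 0, 0, -14, 1],
    [-16, 18.3, 6.4, 0.1, 0, -16.3, 1],
    [-16.4, 19, 7, 0.1, 0, -16.9, 1],
  ],
)

```text
time_s: 9.6
tcp_pos: [344.6, -326.2, 103.9]
eef_rot: [-3.141, 0.0, 0.209]
wrist_force: [-0.0, -0.9, -1.2]
opening: 20.9
```

```bash
python3 - <<'E'
from h import *
o,T=pose();print(o['time_s'],o['tcp_pos'],o['wrist_force'],delta(T,goal([348.1,-325.9,55.3],12.1)))
E
```

```text
9.6 [ 344.56 -326.15  103.87] [-0.03 -0.95 -1.19] [ 0.35  0.05  4.86 -0.05  0.03 -0.13]
```

Still some motion to settle; I'll descend slowly to about 2 mm above contact.

>>> arm_command(
  targets=[
    [0, 0, 0.5, 0, 0, 0, 1],
    [0, 0, 1.3, 0, 0, 0, 1],
    [0, 0, 2.2, 0, 0, 0, 1],
    [0, 0, 3.1, 0, 0, 0, 1],
    [0, 0, 3.8, 0, 0, 0, 1],
    [0, 0, 4.3, 0, 0, 0, 1],
    [0, 0, 4.5, 0, 0, 0, 1],
    [0, 0, 4.5, 0, 0, 0, 1],
  ],
)

```text
time_s: 10.6
tcp_pos: [346.6, -325.8, 59.3]
eef_rot: [3.142, -0.0, 0.212]
wrist_force: [0.1, 0.3, -0.6]
opening: 21.3
```

```bash
python3 - <<'E'
from h import *
from rig import cams
o,T=pose();print(o['time_s'],o['tcp_pos'],o['eef_rot'],o['wrist_force'],delta(T,goal([348.1,-325.9,55.3],12.1)))
c=cams.capture('wrist');cv2.imwrite('pics/i_wrist.png',c['color'])
E
```

```text
10.6 [ 346.63 -325.79   59.28] [ 3.14 -0.    0.21] [ 0.05  0.32 -0.62] [ 0.14  0.04  0.4   0.   -0.02  0.03]
```

View pics/i_wrist.png

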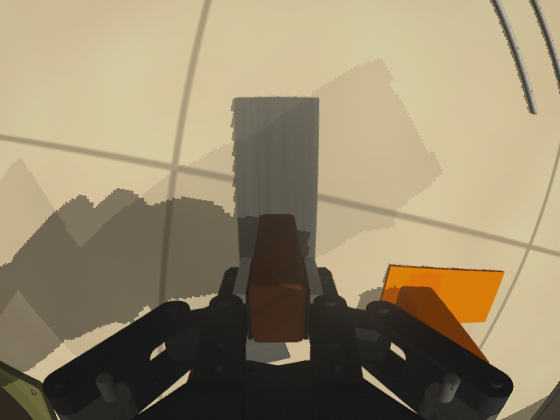

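Blade tip edge sits at the same pixels (234–319, row 98), so the grip hasn't shifted. I'll lower the last 4 mm in small steps.

>>> arm_command(
  targets=[
    [0, 0, 0.1, 0, 0, 0, 1],
    [0, 0, 0.2, 0, 0, 0, 1],
    [0, 0, 0.25, 0, 0, 0, 1],
    [0, 0, 0.3, 0, 0, 0, 1],
    [0, 0, 0.35, 0, 0, 0, 1],
    [0, 0, 0.4, 0, 0, 0, 1],
    [0, 0, 0.4, 0, 0, 0, 1],
    [0, 0, 0.4, 0, 0, 0, 1],
  ],
)

```text
time_s: 11.65
tcp_pos: [346.6, -325.7, 55.3]
eef_rot: [-3.142, -0.0, 0.212]
wrist_force: [0.3, 0.4, -2.0]
opening: 21.3
```

```bash
python3 - <<'E'
from h import *
o,T=pose();print(o['time_s'],o['tcp_pos'],o['eef_rot'],o['wrist_force'],o['moment'])
E
```

```text
11.65 [ 346.63 -325.71   55.29] [-3.14 -0.    0.21] [ 0.31  0.43 -2.04] [ 0.03  0.03 -0.03]
```

>>> arm_command(
  targets=[
    [0, 0, 0.03, 0, 0, 0, 1],
    [0, 0, 0.05, 0, 0, 0, 1],
    [0, 0, 0.07, 0, 0, 0, 1],
    [0, 0, 0.08, 0, 0, 0, 1],
    [0, 0, 0.08, 0, 0, 0, 1],
    [0, 0, 0.08, 0, 0, 0, 1],
    [0, 0, 0.08, 0, 0, 0, 1],
    [0, 0, 0.08, 0, 0, 0, 1],
  ],
)

```text
time_s: 12.65
tcp_pos: [346.6, -325.7, 55.1]
eef_rot: [3.141, -0.001, 0.212]
wrist_force: [-1.8, 2.0, 5.5]
opening: 21.4
```

```bash
python3 - <<'E'
from h import *
o,T=pose();print(o['time_s'],o['tcp_pos'],o['wrist_force'],o['moment'])
E
```

```text
12.65 [ 346.61 -325.74   55.08] [-1.78  2.02  5.51] [ 0.21  0.26 -0.03]
```

Contact (5.5 N up). Release, opening gradually, then retreat.

>>> arm_command(
  targets=[
    [0, 0, -0.03, 0, 0, 0, 2.3],
    [0, 0, -0.03, 0, 0, 0, 2.6],
    [0, 0, -0.03, 0, 0, 0, 3.2],
    [0, 0, -0.03, 0, 0, 0, 4.5],
    [0, 0, -0.03, 0, 0, 0, 6],
    [0, 0, -0.03, 0, 0, 0, 7.5],
    [0, 0, -0.03, 0, 0, 0, 8.5],
    [0, 0, -0.03, 0, 0, 0, 8.5],
  ],
)

```text
time_s: 13.65
tcp_pos: [346.6, -325.8, 54.8]
eef_rot: [3.142, -0.0, 0.212]
wrist_force: [-0.0, -0.9, -0.0]
opening: 85.1
```

>>> arm_command(
  targets=[
    [0, 0, -0.5, 0, 0, 0, 8.5],
    [0, 0, -2, 0, 0, 0, 8.5],
    [0, 0, -5, 0, 0, 0, 8.5],
    [0, 0, -8, 0, 0, 0, 8.5],
    [0, 0, -11, 0, 0, 0, 8.5],
    [0, 0, -13.5, 0, 0, 0, 8.5],
    [0, 0, -15, 0, 0, 0, 8.5],
    [0, 0, -15, 0, 0, 0, 8.5],
  ],
)

```text
time_s: 14.65
tcp_pos: [347.3, -326.4, 206.2]
eef_rot: [3.139, -0.002, 0.212]
wrist_force: [-0.8, -0.5, -0.7]
opening: 84.7
```

```bash
python3 - <<'E'
from h import *
from rig import cams
o,T=pose();print(o['time_s'],o['tcp_pos'],o['wrist_force'],o['opening'])
a=cams.capture('side');b=cams.capture('top');c=cams.capture('wrist')
cv2.imwrite('pics/j_s.png',cv2.resize(a['color'][100:260,180:430],None,fx=3.2,fy=3.2));cv2.imwrite('pics/j_t.png',cv2.resize(b['color'][60:320,165:500],None,fx=2.2,fy=2.2));cv2.imwrite('pics/j_w.png',c['color'])
E
```

```text
14.65 [ 347.3  -326.4   206.22] [-0.79 -0.5  -0.71] 84.74404331652664
```

View pics/j_s.png

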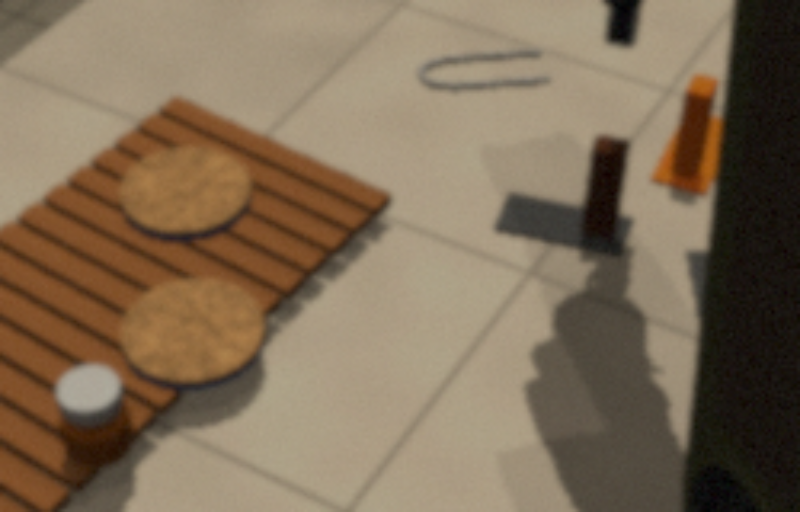

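View pics/j_t.png

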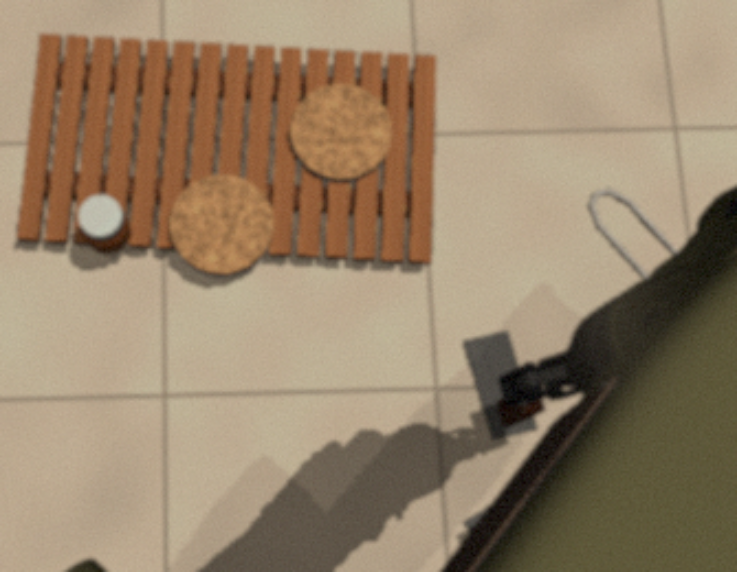

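View pics/j_w.png

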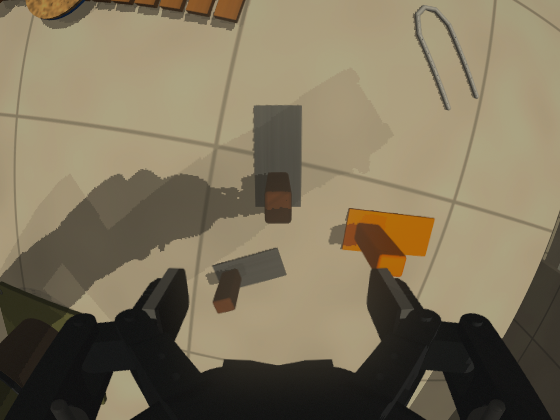

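The spatula stands upright on its blade (side crop 605,190), the target coaster is flat with cork up (top crop 341,131), and the other coaster, the jar and the look-alikes are where they were. The gripper is clear, so I'm handing in.

```bash
python3 -c "
from rig import order
print(order.job_done())"
```

```text
the job is handed in; nothing more can be done
None
```

The coaster is flipped and the job is handed in, at about 14.8 s of the 51 s limit. I gripped the larger dark spatula by its handle and slid the blade under the overhanging blue coaster. I then tipped the coaster about its far edge until it fell over. Finally I set the spatula back near its starting spot, released it and raised the gripper clear.

**Last pictures:** the flipped coaster lies flat and fully on the board with its cork side up. The other coaster, the jar, the orange spatula and the small dark spatula look unmoved. The large spatula stands upright on its blade, with the gripper open and about 110 mm above it.

**Forces:** the highest wrist force I read was about 6 N, when the blade touched the worktop.

**Disagreement:** the side camera read positions about 3–7 mm off the top camera. The wrist camera agreed with the top one to about 2 mm, so I used those two.

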